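# Dock a reagent cartridge under an over-centre clamp

### The arm

A 6-joint arm with a two-finger parallel gripper is mounted at the origin on the work surface. World frame = base frame: x ahead of the robot, y to its left, z up, the work surface at z = 0. Lengths are in m, angles in rad, forces in N, time in s.
With the tool pointing down it reaches from about 0.3 to 0.875 m from the base axis. Payload 6.4 kg.
Tool frame: the origin (TCP) lies midway between the tips of the shut fingers; the grasp point (between the pads) lies ctrl.grip_point_offset behind it (ctrl.grip_point_offset is the distance from the TCP to the grasp point, in m); z points along the fingers, y is the direction in which the jaws open and shut (so a half turn about z gives the same grasp; the last joint's range is limited). The gripper opens to 85 mm and grips with 20 to 120 N. Pads are 22 mm wide; open, the fingers measure 114 mm over their backs; the gripper's body (76 mm by 85 mm) begins 54 mm behind the grasp point. The pads swing forward as they close: fully open they stand 13 mm farther back than shut.
Start: joints at [-1.427, 0.181, 1.607, -0, 1.354, -0.206], TCP at [0.197, -0.54, 0.231] pointing down, gripper open.
Joint ranges: [-2.99, 2.99], [-0.89, 2.07], [0.3, 2.58], [-1.14, 4.28], [0, 2.63], [-3.12, 3.12]. Speed limits (rad/s): [2.57, 2.57, 3.01, 3.14, 3.14, 3.14].

### API

Orientations are given as a unit quaternion [w, x, y, z].
In Python, from bench import ctrl, viewer gives the robot as it stands.
- The arm moves only by the shell command python3 -m handwheel 'ROWS' [OPENING]. ROWS is JSON, a list of rows, each an object with "travel": the shift along the tool's x, y, z as a fraction of full scale, a list of three; "dr": the turn, a rotation vector about the tool's x, y, z as a fraction of full scale, a list of three. A call has 1 to 20 rows; each row shifts and turns the pose as measured when the row begins, along the tool's axes as they then stand; what a row does not reach is not made up. Full scale, the value 1, is 150 mm for a shift and 30 degrees for a turn. A row lasts 1/12 s, in which the tool goes at most 41.7 mm and 7.16 degrees, less where a joint would pass 70% of its speed; a pose out of reach is approached as far as the arm can. A call with a number of a shift or a turn outside -1 to 1 is refused whole. A call with a gripper value outside its range is refused whole. OPENING is the opening, from -1 (shut) to 1 (fully open), set as the call begins (- or left out, the last holds). The fingers move at their own pace and stop on an object; the grip force is fixed at half the most. Time passes only in rows, so rows that do not move let the fingers close. It gives the time, the measured TCP pose, the force and the opening at its end, in the units of the state.
- ctrl.get_obs(): the state, without advancing time (a new reading comes with each control period).
- viewer.camera(name): name is "side" or "top"; returns the picture (400x640x3 uint8, red, green, blue); there is no depth.
- viewer.get_calibration(name): a dict with "camera_matrix" (3x3 intrinsics, pixels), "R" (3x3) and "t" (3): a world point X has camera coordinates R X + t. Camera axes: x right, y down, z forward; pixel columns grow to the right and rows downward; lengths in m; the calibration is good to about 2 mm. A picture is of the moment at which its call begins. get_calibration takes no time and is no camera call.
- ctrl.hand_in(): hands the job in, once; it reports no verdict.
The state is a dict: "time_s": time; "q": joint angles; "dq": joint speeds; "joint_efforts": joint torques, N m; "eef_pos": TCP position; "eef_rot": TCP orientation; "wrist_force": force on the tool from outside, world axes, zero at the start; "torque": the same for the moment, N m; "opening": opening from 0.0 (shut) to 1.0 (fully open).
Only numpy, scipy, OpenCV 4.12 (cv2) and the standard library are available. Lean on these libraries where they do the work, as an engineer would, in place of code of your own. Each camera call takes 0.05 s, during which the arm holds its last target. There are 200 camera calls.

### The job

Dock the orange reagent cartridge. The docking station's clamp may be closed or open: find out, and open it if need be, then push the cartridge nose first fully home against the back stop while the clamp is open. Then close the clamp so that its pad holds the cartridge down, let go, and leave everything else on the bench standing where it is.

Things in the scene. Friction and masses are not known exactly. Their poses are not given: they have to be found in the camera images.
- dock: White docking station fixed to the bench. Origin: on the bench in mid-bay; x runs from the bay's open mouth to the clamp, z up. Bay floor = bench. Side walls 30 high, 12 thick, 62 apart inside, from x=-10 to 50, with 6 high flanges outside out to y=+-63. The 50 high, 120 wide housing behind the bay (x=50 to 200) is the back stop and carries the clamp.
- mouth (a point): On the bench at the mid-width of the bay's mouth, at dock x=-42: here the two blue lead-in flares, 30 high, are about 81 apart inside and 106 over their outsides; they narrow to 62 at x=-10.
- back_stop (a point): Middle of the back stop's face at dock x=50, 22.5 above the bench; the nose touches here when the cartridge is home.
- clamp: Steel over-centre clamp, one rigid bell crank. Origin on its hinge (axis = dock y), at dock x=95, z=78. Its axes match the dock's when the arm is level. Flat arm 22 wide, 14 thick along its own -x to x=-117. A spring snaps it from 0.37 rad of arm lift to either stop: closed (empty: 0.06 rad below level; on a cartridge: level, pressing about 6 N) or open (lifted 0.80 rad). Start state unknown.
- clamp_pad (a point): Centre of the underside of the clamp's round rubber pad (30 diameter), at clamp x=-95, z=-33. Pressing the raised arm down past 0.37 rad closes the clamp (about 10 N). When closed and empty, the pad hangs 5 mm too low for a cartridge to enter, and pushing a cartridge against it cannot lift it.
- handle_tip (a point): Top end of the clamp's red handle: 20 diameter, 130 long from the hinge, leaning 0.35 rad from the clamp's z axis towards its +x. Pushing it about 0.45 rad towards dock +x (10 to 15 N) opens a closed clamp; it then lies back, away from the bay. Pulling it back closes the clamp.
- cartridge: Orange reagent cartridge, 110 long (x), 56 wide (y), 45 high, 0.25 to 0.5 kg. Origin: centre of its underside; x points to its white nose (last 15 mm, 46 wide), z up. White cap, 28 diameter, 12 high, on top at x=-36; the rest of the top is flat. Lies flat on the bench, nose roughly towards the bay. When home its rear stands about 20 mm out of the flares.
- nose (a point): centre of the cartridge's nose face, 55 mm ahead of its origin and 22.5 mm above its underside
- spent_cartridge: same shape as the orange cartridge but grey with a black cap; bystander. Origin: centre of its underside
- amber_bottle: round amber bottle with blue cap, diameter 90, 170 high; bystander. Origin: centre of its underside
- white_bottle: round white bottle with green label, diameter 80, 180 high; bystander. Origin: centre of its underside
- amber_jar: amber jar with white lid, diameter 70, 90 high; bystander. Origin: centre of its underside
- beaker: clear beaker, diameter 68, 80 high; bystander. Origin: centre of its underside
- cup: white plastic cup, diameter 68, 70 high; bystander. Origin: centre of its underside
Not all that is in view belongs to the job. Several things have the shape of the cartridge; the one meant has the colours described above.

How it is judged:
By the outcome, as a careful person would: the job done as asked, in the order asked, and still so for the second after the job is handed in, with the robot touching nothing.
It also fails if it takes over 69 s, if anything falls off the work surface, if the arm or the gripper's body presses on something with over 40 N, if the wrist force passes 120 N, or if a joint passes its speed limit or range.

## Working session

There is one attempt and no reset: what is moved stays moved. The work goes in short steps, Python scripts to look and compute and a shell command to move; the robot and the scene stay as the last step left them, time stands still between calls to the robot, and variables do not carry over. Pictures are saved under pics/ and viewed, about 8 in all and at most 12, crops included, and the job is handed in when it is done.

```bash
mkdir -p pics; ls
python3 - <<'E'
from bench import ctrl, viewer
import cv2
for n in("top","side"):
    cv2.imwrite(f"pics/{n}0.png",viewer.camera(n)[:,:,::-1]); print(n,viewer.get_calibration(n))
print(ctrl.get_obs(),ctrl.grip_point_offset)
E
```

```text
pics
top {'camera_matrix': array([[417.86035257,   0.        , 321.81681689],
       [  0.        , 417.86035257, 200.14234773],
       [  0.        ,   0.        ,   1.        ]]), 'R': array([[ 0.00175194, -0.99999331,  0.00320946],
       [-0.99870688, -0.00191274, -0.05080261],
       [ 0.05080841, -0.00311631, -0.99870356]]), 't': array([0.09634707, 0.52677518, 1.25780837])}
side {'camera_matrix': array([[504.06268674,   0.        , 319.97857242],
       [  0.        , 504.06268674, 210.26545002],
       [  0.        ,   0.        ,   1.        ]]), 'R': array([[-0.81679383, -0.57679671, -0.012385  ],
       [-0.33021158,  0.48499563, -0.80977747],
       [ 0.47308365, -0.65733157, -0.58660639]]), 't': array([0.50565464, 0.22536663, 1.28343211])}
{'time_s': 0.1, 'q': array([-1.42728899e+00,  1.81457165e-01,  1.60790709e+00, -1.16438009e-06,
        1.35377810e+00, -2.06256027e-01]), 'dq': array([ 0.00063259, -0.00203695, -0.00331642, -0.0006659 ,  0.00096777,
        0.00135687]), 'joint_efforts': array([-1.26189580e-04, -4.45877516e+01, -3.52237952e+01, -2.49328687e-04,
        4.18192489e-03,  4.24513212e-05]), 'eef_pos': array([ 0.19700693, -0.53967771,  0.23048007]), 'eef_rot': array([-7.74485751e-04,  9.84746814e-01,  1.73991698e-01,  2.37382416e-05]), 'wrist_force': array([ 0.42354484, -0.05996013,  1.16815513]), 'torque': array([-0.0173176 ,  0.06135728, -0.02757925]), 'opening': 1.0050987202102135} 0.0187
```

View pics/top0.png

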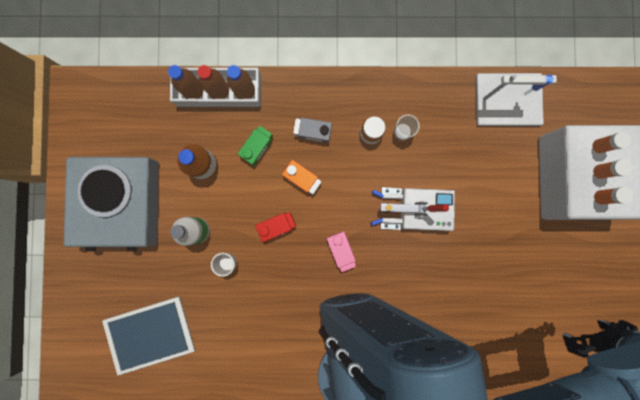

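View pics/side0.png

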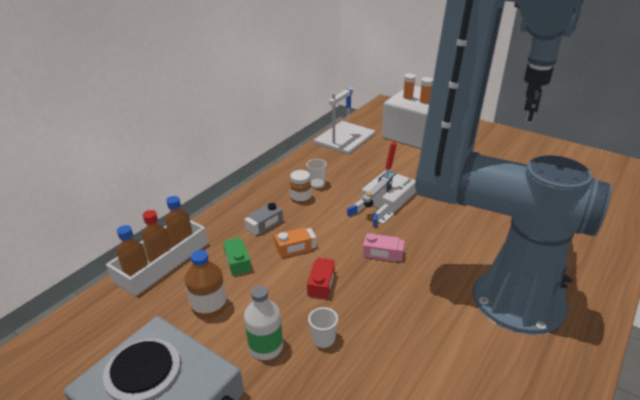

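```bash
python3 - <<'E'
import cv2,numpy as np
a=cv2.imread("pics/top0.png")[155:240,275:465]; b=cv2.imread("pics/side0.png")[135:265,260:430]
A=cv2.resize(a,None,fx=4,fy=4,interpolation=2)
cv2.imwrite("pics/c1.png",A); cv2.imwrite("pics/c2.png",cv2.resize(b,None,fx=4,fy=4,interpolation=2))
E
cat > h.py <<'E'
import numpy as np
from bench import ctrl, viewer
from scipy.spatial.transform import Rotation as Ro
C={n:viewer.get_calibration(n) for n in("top","side")}
def pix(n,X):
    c=C[n];p=c["camera_matrix"]@(c["R"]@np.asarray(X,float)+c["t"]);return p[:2]/p[2]
def ray(n,u,v,z):
    c=C[n];d=c["R"].T@np.linalg.solve(c["camera_matrix"],[u,v,1]);o=-c["R"].T@c["t"];return o+d*(z-o[2])/d[2]
E
```

```text
(no output)
```

View pics/c1.png

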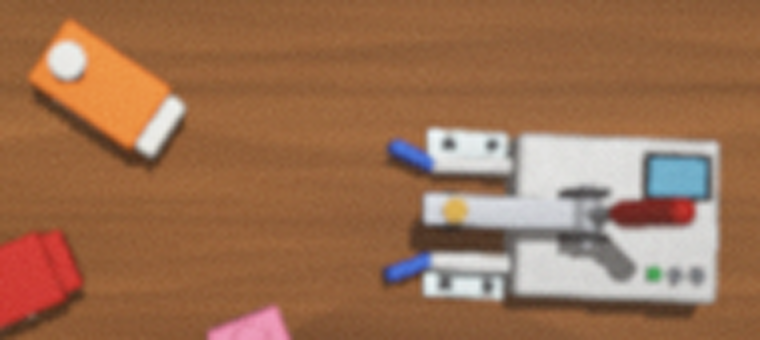

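View pics/c2.png

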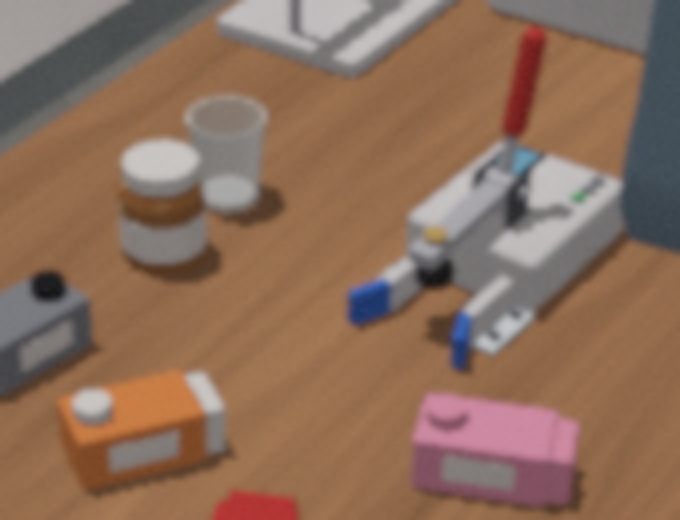

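Run:
```python
from h import *
from scipy.optimize import least_squares
f=lambda p:(p[0]/4+275-.375,p[1]/4+155-.375)
def fit(loc,px,x0):
    px=np.array([f(p) for p in px])
    def r(s):
        c,n=np.cos(s[2]),np.sin(s[2])
        return np.ravel([pix("top",[s[0]+c*l[0]-n*l[1],s[1]+n*l[0]+c*l[1],l[2]])-q for l,q in zip(loc,px)])
    o=least_squares(r,x0);print(o.x,np.degrees(o.x[2]),o.fun.round(1));return o.x
d=fit([(.05,.06,.05),(.2,.06,.05),(.2,-.06,.05),(.05,-.06,.05),(-.042,.047,.03),(-.042,-.047,.03)],[(518,135),(719,142),(716,302),(511,303),(392,147),(388,275)],[.5,-.2,-1.57])
k=fit([(-.055,.028,.045),(-.055,-.028,.045),(-.036,0,.057),(.055,.023,.045),(.055,-.023,.045)],[(70,20),(30,78),(67,61),(185,103),(150,159)],[.55,.1,-2])
R=lambda a:np.array([[np.cos(a),-np.sin(a)],[np.sin(a),np.cos(a)]])
def W(s,l): return np.r_[R(s[2])@l[:2]+s[:2],l[2]]
def clamp(l,lift):
    # lift rotates -x arm up
    c,n=np.cos(lift),np.sin(lift); x,y,z=l
    return W(d,np.array([.095+c*x+n*z,y,.078-n*x+c*z]))
for lift in(-.06,0,.8):
    for nm,l in(("armtip",(-.117,0,.007)),("handle",(.130*np.sin(.35),0,.130*np.cos(.35)))):
        X=clamp(l,lift);t=pix("top",X);s=pix("side",X)
        print(lift,nm,X.round(3),((t-[275,155])*4).round(),((s-[260,135])*4).round())
print("mouth",W(d,np.array([-.042,0,0])),"stop",W(d,np.array([.05,0,.0225])))
```

```text
[ 0.50187227 -0.09389624 -1.60495676] -91.95724879634314 [-0.1 -0.   0.3  0.1  0.2  0.7  0.6 -1.4 -0.6  0.7 -0.5  0. ]
[ 0.59339185  0.15717676 -2.17279058] -124.49172983144936 [-0.2 -0.6 -0.9  0.3  0.2 -0.1  0.5  0.9  0.5 -0.4]
-0.06 armtip [ 0.503 -0.072  0.078] [422. 210.] [419. 250.]
-0.06 handle [ 0.497 -0.226  0.203] [688. 212.] [536.  24.]
0 armtip [ 0.503 -0.072  0.085] [423. 209.] [420. 242.]
0 handle [ 0.497 -0.233  0.2  ] [698. 212.] [540.  23.]
0.8 armtip [ 0.501 -0.112  0.167] [502. 207.] [454. 126.]
0.8 handle [ 0.495 -0.307  0.131] [774. 219.] [580.  64.]
mouth [ 0.50330673 -0.05192074  0.        ] stop [ 0.50016458 -0.14386707  0.0225    ]
```

```bash
cat >> h.py <<'E'
D=np.array([.50187,-.09390,-1.60496])   # dock pose
K=np.array([.59339,.15718,-2.17279])    # cartridge pose
def W(s,l):
    c,n=np.cos(s[2]),np.sin(s[2]);return np.array([s[0]+c*l[0]-n*l[1],s[1]+n*l[0]+c*l[1],l[2]])
def go(X,yaw=None):
    """print shift to X in tool units and turn about tool z to bring tool x to world yaw (deg)"""
    o=ctrl.get_obs();w,x,y,z=o["eef_rot"];R=Ro.from_quat([x,y,z,w]).as_matrix()
    s=R.T@(np.asarray(X)-o["eef_pos"])/.15;ye=np.degrees(np.arctan2(R[1,0],R[0,0]))
    print("t%.1f pos"%o["time_s"],o["eef_pos"].round(4),"shift",s.round(3),"rows>=%.1f"%(np.linalg.norm(s)/.278),"yaw %.1f"%ye,"tilt",R[:2,2].round(3),"F",o["wrist_force"].round(1))
    if yaw is not None: print("turn z",round(-(yaw-ye)/30,3))
E
python3 -m handwheel '[{"travel":[0,0,-0.05],"dr":[0,0,-0.23]},{"travel":[0,0,-0.05],"dr":[0,0,-0.23]},{"travel":[0,0,-0.05],"dr":[0,0,-0.23]},{"travel":[0,0,-0.05],"dr":[0,0,-0.23]},{"travel":[0,0,-0.05],"dr":[0,0,-0.23]},{"travel":[0,0,-0.05],"dr":[0,0,-0.23]},{"travel":[0,0,-0.05],"dr":[0,0,-0.23]},{"travel":[0,0,-0.05],"dr":[0,0,-0.23]},{"travel":[0,0,-0.05],"dr":[0,0,-0.23]},{"travel":[0,0,-0.05],"dr":[0,0,-0.23]}]' -1
python3 -c "
from h import *
go(W(D,[.08,0,.3]),88)"
```

```text
time_s: 0.93
eef_pos: [0.1964, -0.5355, 0.3003]
eef_rot: [-0.007, 0.698, 0.716, 0.005]
wrist_force: [1.0, -1.0, 0.8]
opening: 0.003
t0.9 pos [ 0.1964 -0.5355  0.3003] shift [2.359 2.079 0.039] rows>=11.3 yaw 91.5 tilt [-0.002  0.018] F [ 1.  -1.   0.8]
turn z 0.115
```

```bash
python3 -m handwheel '[{"travel":[0.17,0.15,0],"dr":[0,0,0.11]},{"travel":[0.17,0.15,0],"dr":[0,0,0]},{"travel":[0.17,0.15,0],"dr":[0,0,0]},{"travel":[0.17,0.15,0],"dr":[0,0,0]},{"travel":[0.17,0.15,0],"dr":[0,0,0]},{"travel":[0.17,0.15,0],"dr":[0,0,0]},{"travel":[0.17,0.15,0],"dr":[0,0,0]},{"travel":[0.17,0.15,0],"dr":[0,0,0]},{"travel":[0.17,0.15,0],"dr":[0,0,0]},{"travel":[0.17,0.15,0],"dr":[0,0,0]},{"travel":[0.17,0.15,0],"dr":[0,0,0]},{"travel":[0.17,0.15,0],"dr":[0,0,0]},{"travel":[0,0,0],"dr":[0,0,0]}]'
python3 -c "
from h import *
go(W(D,[.08,0,.15]),88)"
```

```text
time_s: 2.02
eef_pos: [0.4799, -0.2206, 0.3009]
eef_rot: [-0.01, 0.717, 0.697, 0.006]
wrist_force: [-0.5, -0.2, -0.0]
opening: -0.002
t2.0 pos [ 0.4799 -0.2206  0.3009] shift [0.293 0.126 1.012] rows>=3.8 yaw 88.4 tilt [-0.006  0.023] F [-0.5 -0.2 -0. ]
turn z 0.013
```

```bash
python3 -m handwheel '[{"travel":[0.15,0.065,0],"dr":[0,0,0]},{"travel":[0.15,0.065,0],"dr":[0,0,0]},{"travel":[0,0,0],"dr":[0,0,0]},{"travel":[0,0,0.2],"dr":[0,0,0]},{"travel":[0,0,0.2],"dr":[0,0,0]},{"travel":[0,0,0.2],"dr":[0,0,0]},{"travel":[0,0,0.2],"dr":[0,0,0]},{"travel":[0,0,0.15],"dr":[0,0,0]},{"travel":[0,0,0],"dr":[0,0,0]}]'
python3 -c "
from h import *
go(W(D,[.18,0,.15]),88)
import cv2
cv2.imwrite('pics/s1.png',cv2.resize(viewer.camera('side')[80:300,260:520,::-1],None,fx=3,fy=2.7))"
```

```text
time_s: 2.77
eef_pos: [0.5002, -0.1715, 0.1538]
eef_rot: [-0.009, 0.714, 0.7, 0.005]
wrist_force: [-0.3, 0.9, -1.0]
opening: -0.002
t2.8 pos [ 0.5002 -0.1715  0.1538] shift [-0.683 -0.015  0.012] rows>=2.5 yaw 88.8 tilt [-0.006  0.02 ] F [-0.3  0.9 -1. ]
turn z 0.027
```

View pics/s1.png

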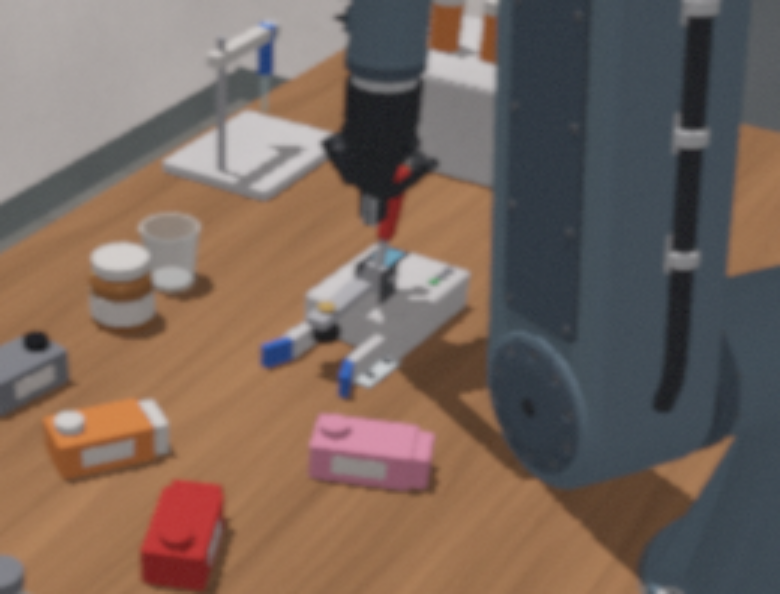

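```bash
python3 -m handwheel '[{"travel":[-0.1,0,0],"dr":[0,0,0]},{"travel":[-0.06,0,0],"dr":[0,0,0]},{"travel":[-0.06,0,0],"dr":[0,0,0]},{"travel":[-0.06,0,0],"dr":[0,0,0]},{"travel":[-0.06,0,0],"dr":[0,0,0]},{"travel":[-0.06,0,0],"dr":[0,0,0]},{"travel":[-0.06,0,0],"dr":[0,0,0]},{"travel":[-0.06,0,0],"dr":[0,0,0]},{"travel":[-0.06,0,0],"dr":[0,0,0]}]'
python3 -c "
from h import *
go(W(D,[.18,0,.15]),88)"
```

```text
time_s: 3.57
eef_pos: [0.5004, -0.2534, 0.162]
eef_rot: [-0.015, 0.714, 0.7, 0.014]
wrist_force: [0.4, 0.5, 0.0]
opening: -0.002
t3.6 pos [ 0.5004 -0.2534  0.162 ] shift [-0.14  -0.028  0.074] rows>=0.6 yaw 88.9 tilt [-0.001  0.04 ] F [0.4 0.5 0. ]
turn z 0.03
```

```bash
python3 -m handwheel '[{"travel":[0.04,0,-0.25],"dr":[0,-0.04,0]},{"travel":[0,0,-0.25],"dr":[0,-0.04,0]},{"travel":[0,0,-0.25],"dr":[0,0,0]},{"travel":[0,0,0],"dr":[0,0,0]}]' 1
python3 - <<'E'
from h import *
import cv2
t=viewer.camera('top');go(W(K,[-.042,0,.2]),55.5)
s=viewer.camera('side')
cv2.imwrite('pics/s2.png',np.hstack([cv2.resize(t[140:250,270:470,::-1],(400,220)),cv2.resize(s[100:210,300:500,::-1],(400,220))]))
E
```

```text
time_s: 3.9
eef_pos: [0.4996, -0.2566, 0.2802]
eef_rot: [0.001, 0.716, 0.698, -0.004]
wrist_force: [0.2, -0.4, 1.4]
opening: 0.564
t4.0 pos [ 0.4987 -0.256   0.2771] shift [3.007 0.718 0.493] rows>=11.3 yaw 88.6 tilt [-0.006 -0.005] F [ 0.4 -0.3  0.4]
turn z 1.103
```

View pics/s2.png

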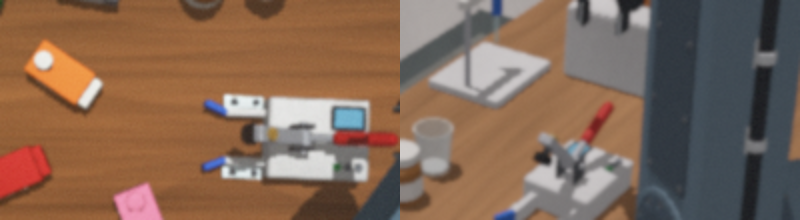

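Clamp is now open: the arm is raised and the handle lies back. On to the cartridge.

```bash
python3 -m handwheel '[{"travel":[0.25,0.06,0],"dr":[0,0,0]},{"travel":[0.25,0.06,0],"dr":[0,0,0]},{"travel":[0.25,0.06,0],"dr":[0,0,0]},{"travel":[0.25,0.06,0],"dr":[0,0,0]},{"travel":[0.25,0.06,0],"dr":[0,0,0]},{"travel":[0.25,0.06,0],"dr":[0,0,0]},{"travel":[0.25,0.06,0],"dr":[0,0,0]},{"travel":[0.25,0.06,0],"dr":[0,0,0]},{"travel":[0.25,0.06,0],"dr":[0,0,0]},{"travel":[0.25,0.06,0],"dr":[0,0,0]},{"travel":[0.25,0.06,0],"dr":[0,0,0]},{"travel":[0,0,0.05],"dr":[0,0,0.22]},{"travel":[0,0,0.1],"dr":[0,0,0.22]},{"travel":[0,0,0.1],"dr":[0,0,0.22]},{"travel":[0,0,0.1],"dr":[0,0,0.22]},{"travel":[0,0,0.1],"dr":[0,0,0.22]},{"travel":[0,0,0],"dr":[0,0,0]}]'
python3 -c "
from h import *
go(W(K,[-.042,0,.12]),55.5)"
```

```text
time_s: 5.42
eef_pos: [0.6075, 0.1633, 0.1811]
eef_rot: [-0.002, 0.893, 0.45, -0.015]
wrist_force: [-0.9, -0.3, -1.1]
opening: 1.002
t5.4 pos [0.6075 0.1633 0.1811] shift [ 0.201 -0.054  0.403] rows>=1.6 yaw 53.5 tilt [-0.028 -0.009] F [-0.9 -0.3 -1.1]
turn z -0.067
```

```bash
python3 -m handwheel '[{"travel":[0.1,-0.027,0],"dr":[-0.033,0.046,-0.067]},{"travel":[0.1,-0.027,0],"dr":[0,0,0]},{"travel":[0,0,0.2],"dr":[0,0,0]},{"travel":[0,0,0.2],"dr":[0,0,0]},{"travel":[0,0,0],"dr":[0,0,0]}]'
python3 -c "
from h import *
go(W(K,[-.042,0,.006]),55.5)"
```

```text
time_s: 5.83
eef_pos: [0.6207, 0.1927, 0.1197]
eef_rot: [0.0, 0.882, 0.471, 0.0]
wrist_force: [-1.4, -0.9, -1.6]
opening: 1.0
t5.8 pos [0.6207 0.1927 0.1197] shift [-0.018 -0.017  0.758] rows>=2.7 yaw 56.2 tilt [ 0. -0.] F [-1.4 -0.9 -1.6]
turn z 0.022
```

```bash
python3 -m handwheel '[{"travel":[-0.018,-0.017,0.15],"dr":[0,0,0.02]},{"travel":[0,0,0.15],"dr":[0,0,0]},{"travel":[0,0,0.15],"dr":[0,0,0]},{"travel":[0,0,0.15],"dr":[0,0,0]},{"travel":[0,0,0.12],"dr":[0,0,0]},{"travel":[0,0,0],"dr":[0,0,0]}]'
python3 -c "
from h import *
go(W(K,[-.042,0,.006]),55.5)"
```

```text
time_s: 6.33
eef_pos: [0.6244, 0.1934, 0.0173]
eef_rot: [0.002, 0.882, 0.47, 0.003]
wrist_force: [-0.9, -0.2, -1.3]
opening: 0.998
t6.3 pos [0.6244 0.1934 0.0173] shift [-0.036 -0.035  0.075] rows>=0.3 yaw 56.1 tilt [ 0.008 -0.001] F [-0.9 -0.2 -1.3]
turn z 0.02
```

```bash
python3 -m handwheel '[{"travel":[-0.036,-0.035,0.05],"dr":[0,0,0.02]},{"travel":[0,0,0.02],"dr":[0,0,0]},{"travel":[0,0,0],"dr":[0,0,0]}]'
python3 -m handwheel '[{"travel":[0,0,0],"dr":[0,0,0]},{"travel":[0,0,0],"dr":[0,0,0]},{"travel":[0,0,0],"dr":[0,0,0]},{"travel":[0,0,0],"dr":[0,0,0]},{"travel":[0,0,0],"dr":[0,0,0]},{"travel":[0,0,0],"dr":[0,0,0]},{"travel":[0,0,0],"dr":[0,0,0]},{"travel":[0,0,0],"dr":[0,0,0]}]' -1
python3 -c "
from h import *
go(W(K,[-.042,0,.006]),55.5)"
```

```text
time_s: 6.58
eef_pos: [0.6195, 0.1921, 0.0102]
eef_rot: [0.003, 0.885, 0.466, 0.005]
wrist_force: [-0.3, -0.5, 0.4]
opening: 0.995
time_s: 7.25
eef_pos: [0.621, 0.1929, 0.0142]
eef_rot: [0.003, 0.885, 0.466, 0.007]
wrist_force: [1.8, 0.3, -1.5]
opening: 0.641
t7.2 pos [0.621  0.1929 0.0142] shift [-0.021 -0.018  0.054] rows>=0.2 yaw 55.6 tilt [0.015 0.   ] F [ 1.8  0.3 -1.5]
turn z 0.003
```

```bash
python3 -m handwheel '[{"travel":[0,0,-0.05],"dr":[0,0,0]},{"travel":[0,0,-0.05],"dr":[0,0,0]},{"travel":[0,0,-0.02],"dr":[0.02,-0.016,-0.15]},{"travel":[0,0,0],"dr":[0,0,-0.18]},{"travel":[0,0,0],"dr":[0,0,-0.18]},{"travel":[0,0,0],"dr":[0,0,-0.18]},{"travel":[0,0,0],"dr":[0,0,-0.18]},{"travel":[0,0,0],"dr":[0,0,-0.18]},{"travel":[0,0,0],"dr":[0,0,0]}]'
python3 -c "
from h import *
go(W(D,[-.155,0,.028]),88.04)"
```

```text
time_s: 8.0
eef_pos: [0.6202, 0.1927, 0.037]
eef_rot: [0.0, 0.716, 0.698, -0.0]
wrist_force: [-0.7, 0.1, -4.0]
opening: 0.645
t8.0 pos [0.6202 0.1927 0.037 ] shift [-0.896 -0.732  0.061] rows>=4.2 yaw 88.6 tilt [ 0.    -0.001] F [-0.7  0.1 -4. ]
turn z 0.018
```

```bash
python3 -m handwheel '[{"travel":[-0.06,-0.12,0],"dr":[0,0,0]},{"travel":[-0.1,-0.12,0],"dr":[0,0,0]},{"travel":[-0.12,-0.12,0],"dr":[0,0,0]},{"travel":[-0.12,-0.12,0],"dr":[0,0,0]},{"travel":[-0.12,-0.12,0],"dr":[0,0,0]},{"travel":[-0.12,-0.12,0],"dr":[0,0,0]},{"travel":[-0.1,0,0],"dr":[0,0,0.018]},{"travel":[-0.05,0,0],"dr":[0,0,0]},{"travel":[0,0,0],"dr":[0,0,0]}]'
python3 - <<'E'
from h import *
import cv2
go(W(D,[-.145,0,.02]),88.04)
t=viewer.camera('top');s=viewer.camera('side')
cv2.imwrite('pics/s3.png',np.hstack([cv2.resize(t[160:250,330:440,::-1],(440,360),interpolation=2),cv2.resize(s[160:250,270:360,::-1],(360,360),interpolation=2)]))
E
```

```text
time_s: 8.75
eef_pos: [0.5042, 0.075, 0.0414]
eef_rot: [0.002, 0.728, 0.686, 0.002]
wrist_force: [0.0, 0.7, -4.2]
opening: 0.644
t8.8 pos [0.5042 0.075  0.0414] shift [-0.159  0.026  0.143] rows>=0.8 yaw 86.6 tilt [0.005 0.   ] F [ 0.   0.7 -4.2]
turn z -0.048
```

View pics/s3.png

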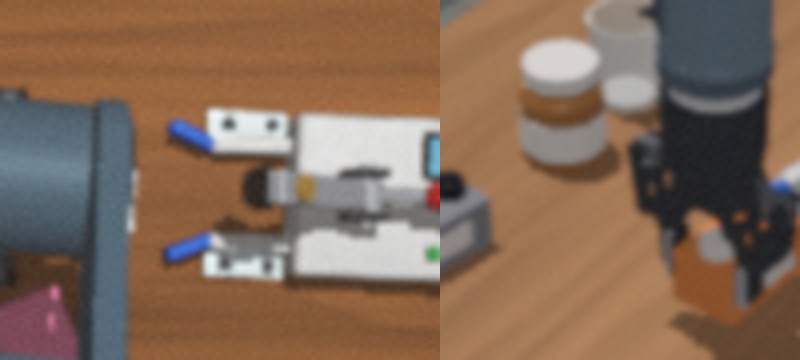

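```bash
python3 -m handwheel '[{"travel":[0,0.035,0.05],"dr":[0,0,-0.05]},{"travel":[0,0,0.05],"dr":[0,0,0]},{"travel":[0,0,0.04],"dr":[0,0,0]},{"travel":[0,0,0],"dr":[0,0,0]}]'
python3 -c "
from h import *
go(W(D,[-.065,0,.016]),88.04)"
```

```text
time_s: 9.18
eef_pos: [0.5137, 0.0782, 0.0192]
eef_rot: [0.003, 0.717, 0.697, 0.004]
wrist_force: [0.2, 0.7, -4.5]
opening: 0.646
t9.2 pos [0.5137 0.0782 0.0192] shift [-0.715 -0.045  0.02 ] rows>=2.6 yaw 88.4 tilt [0.01  0.001] F [ 0.2  0.7 -4.5]
turn z 0.012
```

```bash
python3 -m handwheel '[{"travel":[-0.05,-0.03,0],"dr":[0.01,0,0.012]},{"travel":[-0.06,0,0],"dr":[0,0,0]},{"travel":[-0.06,0,0],"dr":[0,0,0]},{"travel":[-0.06,0,0],"dr":[0,0,0]},{"travel":[-0.03,0,0],"dr":[0,0,0]},{"travel":[0,0,0],"dr":[0,0,0]}]'
python3 -c "
from h import *
go(W(D,[-.065,0,.016]),88.04)"
```

```text
time_s: 9.68
eef_pos: [0.5064, 0.0359, 0.0175]
eef_rot: [-0.0, 0.719, 0.695, 0.001]
wrist_force: [-0.1, -0.7, -4.7]
opening: 0.647
t9.7 pos [0.5064 0.0359 0.0175] shift [-0.433 -0.001  0.01 ] rows>=1.6 yaw 88.1 tilt [0.001 0.001] F [-0.1 -0.7 -4.7]
turn z 0.002
```

```bash
python3 -m handwheel '[{"travel":[-0.05,0,0],"dr":[0,0,0]},{"travel":[-0.05,0,0],"dr":[0,0,0]},{"travel":[-0.05,0,0],"dr":[0,0,0]},{"travel":[-0.05,0,0],"dr":[0,0,0]},{"travel":[-0.05,0,0],"dr":[0,0,0]},{"travel":[-0.05,0,0],"dr":[0,0,0]},{"travel":[-0.03,0,0],"dr":[0,0,0]},{"travel":[0,0,0],"dr":[0,0,0]}]'
python3 -c "
from h import *
go(W(D,[-.065,0,.013]),88.04)"
```

```text
time_s: 10.35
eef_pos: [0.5061, -0.0197, 0.0188]
eef_rot: [0.001, 0.719, 0.695, 0.002]
wrist_force: [-0.2, 0.2, -4.3]
opening: 0.645
t10.3 pos [ 0.5061 -0.0197  0.0188] shift [-0.062 -0.011  0.039] rows>=0.3 yaw 88.0 tilt [0.005 0.001] F [-0.2  0.2 -4.3]
turn z -0.002
```

Inserted freely. Final bit, lower, then release.

```bash
python3 -m handwheel '[{"travel":[-0.04,-0.01,0.02],"dr":[0,0,0]},{"travel":[-0.02,0,0.03],"dr":[0,0,0]},{"travel":[0,0,0.01],"dr":[0,0,0]},{"travel":[0,0,0],"dr":[0,0,0]}]'
python3 -m handwheel '[{"travel":[0,0,0],"dr":[0,0,0]},{"travel":[0,0,0],"dr":[0,0,0]},{"travel":[0,0,0],"dr":[0,0,0]},{"travel":[0,0,0],"dr":[0,0,0]},{"travel":[0,0,0],"dr":[0,0,0]},{"travel":[0,0,0],"dr":[0,0,0]}]' 1
python3 -c "
from h import *
go(W(D,[-.065,0,.1]),88.04)"
```

```text
time_s: 10.68
eef_pos: [0.5054, -0.0288, 0.0139]
eef_rot: [0.001, 0.72, 0.694, 0.003]
wrist_force: [-0.8, -0.5, -4.5]
opening: 0.645
time_s: 11.18
eef_pos: [0.5069, -0.0298, 0.0144]
eef_rot: [0.002, 0.72, 0.694, 0.004]
wrist_force: [-0.4, 0.2, 0.5]
opening: 1.001
t11.2 pos [ 0.5069 -0.0298  0.0144] shift [ 0.006 -0.015 -0.571] rows>=2.1 yaw 88.0 tilt [0.008 0.002] F [-0.4  0.2  0.5]
turn z -0.002
```

```bash
python3 -m handwheel '[{"travel":[0.1,0,-0.03],"dr":[0,0,0]},{"travel":[0.12,0,0],"dr":[0,0,0]},{"travel":[0.12,0,0],"dr":[0,0,0]},{"travel":[0.08,0,0],"dr":[0,0,0]},{"travel":[0.05,0,0],"dr":[0,0,0]}]'
python3 -m handwheel '[{"travel":[0,0,0],"dr":[0,0,0]},{"travel":[0,0,0],"dr":[0,0,0]},{"travel":[0,0,0],"dr":[0,0,0]},{"travel":[0,0,0],"dr":[0,0,0]},{"travel":[0,0,0],"dr":[0,0,0]},{"travel":[0,0,0],"dr":[0,0,0]},{"travel":[0,0,0],"dr":[0,0,0]},{"travel":[0,0,0],"dr":[0,0,0]}]' -1
python3 - <<'E'
from h import *
import cv2
go(W(D,[-.071,0,.02]),88.04)
s=viewer.camera('side')
cv2.imwrite('pics/s4.png',cv2.resize(s[130:250,270:430,::-1],(800,600),interpolation=2))
E
```

```text
time_s: 11.6
eef_pos: [0.5101, 0.041, 0.019]
eef_rot: [0.003, 0.721, 0.693, 0.004]
wrist_force: [0.2, 0.4, 0.1]
opening: 1.001
time_s: 12.27
eef_pos: [0.5101, 0.0397, 0.0186]
eef_rot: [0.003, 0.721, 0.693, 0.003]
wrist_force: [0.1, 0.5, 0.1]
opening: 0.001
t12.3 pos [0.5101 0.0397 0.0186] shift [-0.418 -0.022 -0.009] rows>=1.5 yaw 87.7 tilt [0.008 0.   ] F [0.1 0.5 0.1]
turn z -0.01
```

View pics/s4.png

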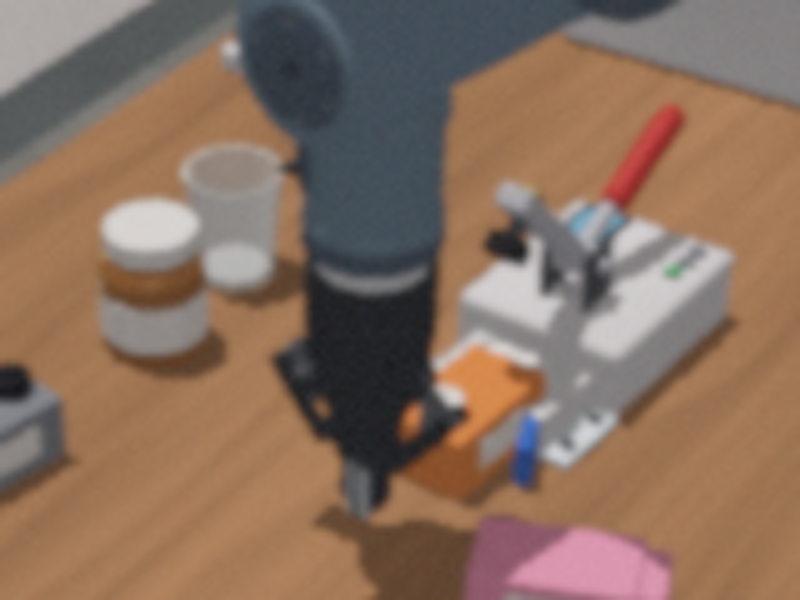

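```bash
python3 -m handwheel '[{"travel":[-0.08,-0.025,0],"dr":[0,0,-0.01]},{"travel":[-0.08,0,0],"dr":[0,0,0]},{"travel":[-0.05,0,0],"dr":[0,0,0]},{"travel":[-0.05,0,0],"dr":[0,0,0]},{"travel":[-0.05,0,0],"dr":[0,0,0]},{"travel":[-0.05,0,0],"dr":[0,0,0]}]'
python3 -c "
from h import *
go(W(D,[-.071,0,.02]),88.04)"
```

```text
time_s: 12.82
eef_pos: [0.5044, -0.0162, 0.0187]
eef_rot: [0.002, 0.719, 0.695, 0.004]
wrist_force: [-1.1, 4.5, 0.6]
opening: -0.002
t12.8 pos [ 0.5044 -0.0162  0.0187] shift [-0.045  0.001 -0.009] rows>=0.2 yaw 88.0 tilt [0.009 0.002] F [-1.1  4.5  0.6]
turn z -0.0
```

```bash
for i in 1 2 3; do python3 -m handwheel '[{"travel":[-0.04,0,0],"dr":[0,0,0]},{"travel":[-0.03,0,0],"dr":[0,0,0]}]'; done
python3 -c "
from h import *
go(W(D,[-.071,0,.02]),88.04)"
```

```text
time_s: 12.98
eef_pos: [0.5044, -0.0225, 0.0188]
eef_rot: [-0.002, 0.721, 0.693, 0.008]
wrist_force: [8.7, 51.1, 9.1]
opening: 0.002
time_s: 13.15
eef_pos: [0.5045, -0.0218, 0.0191]
eef_rot: [-0.008, 0.722, 0.691, 0.016]
wrist_force: [3.5, 20.8, 4.5]
opening: 0.005
time_s: 13.32
eef_pos: [0.5046, -0.0214, 0.0193]
eef_rot: [-0.015, 0.723, 0.69, 0.023]
wrist_force: [4.5, 22.1, 4.7]
opening: 0.003
t13.3 pos [ 0.5046 -0.0214  0.0193] shift [-0.01  -0.001 -0.005] rows>=0.0 yaw 87.4 tilt [0.013 0.053] F [ 4.5 22.1  4.7]
turn z -0.023
```

```bash
python3 -m handwheel '[{"travel":[0.1,0,0],"dr":[0,-0.05,-0.02]},{"travel":[0.1,0,0],"dr":[0,-0.05,0]},{"travel":[0,0,-0.2],"dr":[0,0,0]},{"travel":[0,0,-0.25],"dr":[0,0,0]},{"travel":[0,0,-0.25],"dr":[0,0,0]},{"travel":[0,0,-0.25],"dr":[0,0,0]},{"travel":[0,0,-0.25],"dr":[0,0,0]},{"travel":[0,0,-0.25],"dr":[0,0,0]},{"travel":[0,0,-0.15],"dr":[0,0,0]},{"travel":[0,0,0],"dr":[0,0,0]}]'
python3 - <<'E'
from h import *
import cv2
go(W(D,[.022,0,.2]),88.04)
s=viewer.camera('side');t=viewer.camera('top')
cv2.imwrite('pics/s5.png',np.hstack([cv2.resize(t[180:240,360:460,::-1],(400,240),interpolation=2),cv2.resize(s[165:235,330:430,::-1],(400,240),interpolation=2)]))
E
```

```text
time_s: 14.15
eef_pos: [0.5015, 0.0076, 0.2694]
eef_rot: [0.003, 0.719, 0.695, 0.001]
wrist_force: [0.7, -0.4, 0.5]
opening: -0.001
t14.2 pos [0.5015 0.0076 0.2694] shift [-0.821  0.023  0.465] rows>=3.4 yaw 88.0 tilt [ 0.005 -0.003] F [ 0.7 -0.4  0.5]
turn z -0.0
```

View pics/s5.png

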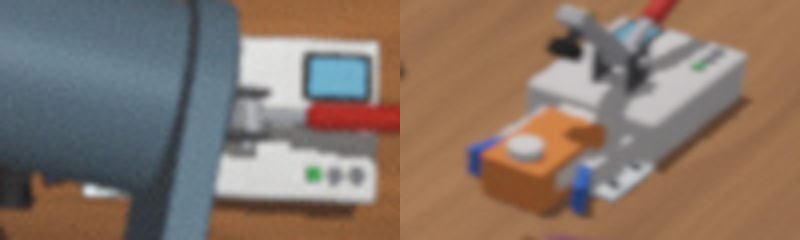

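```bash
python3 -m handwheel '[{"travel":[-0.15,0.02,0],"dr":[0,0,0]},{"travel":[-0.2,0,0],"dr":[0,0,0]},{"travel":[-0.2,0,0],"dr":[0,0,0]},{"travel":[-0.15,0,0],"dr":[0,0,0]},{"travel":[-0.06,0,0],"dr":[0,0,0]},{"travel":[0,0,0],"dr":[0,0,0]}]'
python3 -c "
from h import *
go(W(D,[.022,0,.175]),88.04)"
```

```text
time_s: 14.75
eef_pos: [0.4931, -0.1087, 0.2525]
eef_rot: [-0.008, 0.718, 0.696, -0.005]
wrist_force: [1.1, -0.7, -0.1]
opening: -0.0
t14.8 pos [ 0.4931 -0.1087  0.2525] shift [-0.048  0.065  0.515] rows>=1.9 yaw 88.2 tilt [-0.019  0.005] F [ 1.1 -0.7 -0.1]
turn z 0.005
```

```bash
python3 -m handwheel '[{"travel":[-0.048,0.065,0.1],"dr":[-0.036,0,0]},{"travel":[0,0,0.15],"dr":[0,0,0]},{"travel":[0,0,0.12],"dr":[0,0,0]},{"travel":[0,0,0],"dr":[0,0,0]}]'
python3 -c "
from h import *
go(W(D,[.022,0,.11]),88.04)"
```

```text
time_s: 15.08
eef_pos: [0.5007, -0.1135, 0.1906]
eef_rot: [-0.005, 0.719, 0.695, 0.001]
wrist_force: [-0.9, -0.1, -0.5]
opening: -0.001
t15.1 pos [ 0.5007 -0.1135  0.1906] shift [-0.021  0.006  0.537] rows>=1.9 yaw 88.1 tilt [-0.004  0.009] F [-0.9 -0.1 -0.5]
turn z 0.001
```

```bash
python3 -m handwheel '[{"travel":[-0.02,0,0.08],"dr":[0,0,0]},{"travel":[0,0,0.07],"dr":[0,0,0]},{"travel":[0,0,0.07],"dr":[0,0,0]},{"travel":[0,0,0.07],"dr":[0,0,0]},{"travel":[0,0,0.07],"dr":[0,0,0]}]'
python3 -m handwheel '[{"travel":[0,0,0.07],"dr":[0,0,0]},{"travel":[0,0,0.07],"dr":[0,0,0]},{"travel":[0,0,0.07],"dr":[0,0,0]}]'
python3 -c "
from h import *
go(W(D,[.022,0,.11]),88.04)"
```

```text
time_s: 15.5
eef_pos: [0.5039, -0.1037, 0.1423]
eef_rot: [-0.009, 0.718, 0.696, 0.009]
wrist_force: [-0.8, 0.7, 6.8]
opening: -0.004
time_s: 15.75
eef_pos: [0.5069, -0.1003, 0.1131]
eef_rot: [-0.006, 0.717, 0.697, 0.011]
wrist_force: [0.2, 1.5, 1.7]
opening: -0.002
t15.8 pos [ 0.5069 -0.1003  0.1131] shift [-0.105 -0.035  0.018] rows>=0.4 yaw 88.4 tilt [0.007 0.025] F [0.2 1.5 1.7]
turn z 0.013
```

Force dropped after the snap point, so the clamp should have gone over. Retreat up and check.

```bash
python3 -m handwheel '[{"travel":[0,0,-0.15],"dr":[0,0,0]},{"travel":[0,0,-0.25],"dr":[0,0,0]},{"travel":[0,0,-0.25],"dr":[0,0,0]},{"travel":[0,0,-0.25],"dr":[0,0,0]},{"travel":[0,0,-0.25],"dr":[0,0,0]},{"travel":[0.25,0,0],"dr":[0,0,0]},{"travel":[0.25,0,0],"dr":[0,0,0]},{"travel":[0.25,0,0],"dr":[0,0,0]},{"travel":[0.25,0,0],"dr":[0,0,0]},{"travel":[0.25,0,0],"dr":[0,0,0]},{"travel":[0.25,0,0],"dr":[0,0,0]},{"travel":[0.25,0,0],"dr":[0,0,0]},{"travel":[0.25,0,0],"dr":[0,0,0]},{"travel":[0,0,0],"dr":[0,0,0]},{"travel":[0,0,0],"dr":[0,0,0]}]'
python3 - <<'E'
from h import *
import cv2
go([.5,.1,.3])
s=viewer.camera('side');t=viewer.camera('top')
A=cv2.resize(t[165:245,355:465,::-1],(440,320),interpolation=2);B=cv2.resize(s[140:220,330:420,::-1],(360,320),interpolation=2)
for c,im,x0,y0 in(("top",A,355,165),("side",B,330,140)):
    for l in [(-.06,.028,.045),(-.06,-.028,.045),(.0,0,.092),(-.022,0,.085)]:
        p=((pix(c,W(D,l))-[x0-.5,y0-.5])*4).astype(int);print(c,l,p);cv2.circle(im,tuple(map(int,p)),3,(255,0,255),1)
cv2.imwrite('pics/s6.png',np.vstack([np.hstack([A,B]),cv2.resize(t[:,:,::-1],(0,0),fx=.44,fy=.44) if 0 else cv2.copyMakeBorder(cv2.resize(t[90:290,150:450,::-1],(405,270)),0,0,0,395,0)]))
E
```

```text
time_s: 17.0
eef_pos: [0.5114, 0.2124, 0.2915]
eef_rot: [-0.013, 0.718, 0.696, 0.009]
wrist_force: [0.9, -1.9, 0.3]
opening: 0.001
t17.0 pos [0.5114 0.2124 0.2915] shift [-0.749 -0.053 -0.079] rows>=2.7 yaw 88.2 tilt [-0.005  0.031] F [ 0.9 -1.9  0.3]
top (-0.06, 0.028, 0.045) [ 47 133]
top (-0.06, -0.028, 0.045) [ 45 209]
top (0.0, 0, 0.092) [137 172]
top (-0.022, 0, 0.085) [105 171]
side (-0.06, 0.028, 0.045) [ 81 278]
side (-0.06, -0.028, 0.045) [143 304]
side (0.0, 0, 0.092) [158 203]
side (-0.022, 0, 0.085) [141 224]
```

View pics/s6.png

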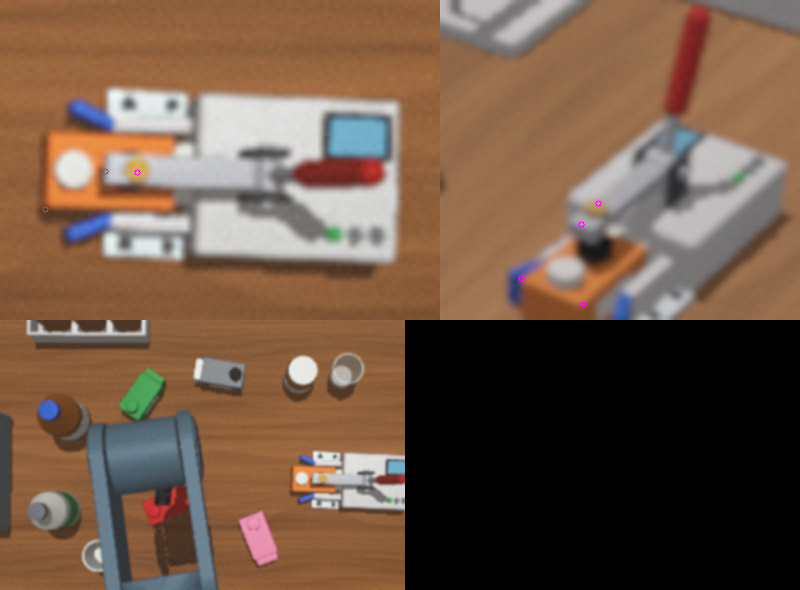

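```bash
python3 -c "
from bench import ctrl
print(ctrl.hand_in())"
```

```text
the job is handed in; nothing more can be done
None
```

The orange cartridge is docked fully home with the clamp closed on it, and the job was handed in at about 17 s of robot time.

- **Clamp opened:** It was closed at the start. I pushed the handle back, and a picture showed the arm raised before I touched the cartridge.
- **Cartridge inserted:** I gripped it by the rear and carried it in nose first to about 13 mm short of home. I then let go and pushed the rear with shut fingers. It stopped hard, peaking at about 51 N at the wrist, with the fingers at the position I had calculated for home.
- **Clamp closed:** I pressed the raised arm down. The force fell from about 7 N to under 2 N as it snapped over.

**Last checks:** In the final pictures the cartridge's rear corners lie within about 1 pixel (a few mm) of where they should be when home. The clamp arm is level with its pad on the cartridge, and the gripper is clear. The bystanders in view look unmoved by eye; the cup was partly hidden behind the arm, but no move went near it. No check failed or disagreed.

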